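# Squeeze the release buttons and take the charged battery pack to the tray

## Robot

A 7-joint arm with a two-finger parallel gripper is mounted at the origin on a cart in front of the work surface, level with it; the furniture and walls round the work are solid. World frame = base frame: x ahead of the robot, y to its left, z up, the work surface at z = 0. Lengths are in mm, angles in rad, forces in N, time in s.
With the tool pointing down it reaches from about 350 to 900 mm from the base axis. Payload 8.1 kg.
Tool frame: the origin (TCP) lies at the very end of the fingers, on their centre line; the grasp point (between the pads) lies behind it (r.hold_point_z is the z of the grasp point in the tool frame, in mm); z points along the fingers, y is the line along which they close (so a half turn about z gives the same grasp; the last joint's range is limited). The gripper opens to 85 mm and grips with 20 to 120 N. Pads are 22 mm wide; open, the fingers measure 114 mm over their backs; the gripper's body (76 mm by 85 mm) begins 54 mm behind the grasp point. The pads swing forward as they close: fully open they stand 13 mm farther back than shut.
Start: joints at [-1.338, 0.434, 0.025, 1.573, -0.012, 1.134, -0.075], TCP at [205.98, 590.096, 231.323] pointing down, gripper open.
Joint ranges: [-2.62, 2.62], [-0.44, 2.09], [-1.27, 1.32], [0.08, 2.57], [-1.32, 4.46], [0.12, 2], [-2.74, 2.74]. Speed limits (rad/s): [2.22, 2.22, 3.01, 3.01, 3.14, 3.14, 3.14].

## Interface

Orientations are given as a unit quaternion [x, y, z, w].
In Python, from bench import sensors, get_image, camera_info, ticket, r gives the robot as it stands.
- The arm moves only by the tool carry_out, never from a script. Its argument "targets" is a list of rows, each a list of 7 numbers: the gripper's target within -1 to 1 (shut at 1, half-way at 0, fully open at -1), then the shift along the world's x, y, z each as a share of 0.4 m, from -1 to 1, then the turn, a rotation vector about the world's x, y, z each as a share of pi/2 rad, from -1 to 1. A call has 1 to 20 rows; each row is the pose to reach, as a shift and turn from the pose commanded when the call began; what a row does not reach only later rows make up. A row lasts 1/8 s, in which the tool goes at most 62.5 mm and 10.7 degrees, less where a joint would pass 70% of its speed; a pose out of reach is approached as far as the arm can. A call with a number of a shift or a turn outside -1 to 1 is refused whole. A call with a gripper value outside its range is refused whole. The fingers move at their own pace and stop on an object; "grip_force" is the grip in N (left out, the last holds). Time passes only in rows, so rows that repeat a pose let the fingers close. It gives the time, the measured TCP pose, the force, the opening and the grip force at its end, in the units of the state.
- sensors.state(): the state, without advancing time (a new reading comes with each control period).
- get_image(name): name is "side" or "top" or "wrist"; returns the picture (480x640x3 uint8, blue, green, red); there is no depth.
- camera_info(name): a dict with "vertical_fov" (degrees; the focal length in pixels is half the picture's height over the tangent of half this angle, whatever the lens; pixels are square), "cx", "cy" (the principal point, pixels), "k1" (the pictures are not rectified: a ray, as slopes to the right and down, at radius r is drawn at 1 + k1 r^2 times it, then the intrinsics apply), "R" (3x3) and "t" (3): a world point X has camera coordinates R X + t; the wrist camera has in their place "T_tool_cam" (4x4, takes a point from camera to tool coordinates, whose origin is the TCP and whose axes are the flange's). Camera axes: x right, y down, z forward; pixel columns grow to the right and rows downward; lengths in mm; the calibration is good to about 2 mm. A picture is of the moment at which its call begins: read the wrist's pose just before it. camera_info takes no time and is no camera call.
- ticket.job_done(): hands the job in; it is judged then, once.
The state is a dict: "time": time; "joint_pos": joint angles; "qvel": joint speeds; "joint_torque": joint torques, N m; "ee_pos": TCP position; "tool_rot": TCP orientation; "ft_force": force on the tool from outside, world axes, zero at the start; "moment": the same for the moment, N m; "finger_gap": finger opening in mm; "gripper_force": force on a finger pad.
Only numpy, scipy, OpenCV 4.12 (cv2) and the standard library are available. Lean on these libraries where they do the work, as an engineer would, in place of code of your own. Each camera call takes 0.05 s, during which the arm holds its last target. There are 200 camera calls.

## Task

Two battery packs are clipped into chargers on the trolley. Squeeze together the two blue side buttons of the one whose lamp is green, lift it straight out of its charger with the buttons held in, and lower it into the small steel tray so that it is set down, not dropped, and stays standing upright. Leave the pack with the orange lamp in its charger.

Things in the scene. Friction and masses are not known exactly. Their poses are not given: they have to be found in the camera images.
- green_pack_buttons (a point): Battery pack with a green lamp on top: dark upright block 34 x 40 x 94 mm, 0.18 kg. The point is midway between its blue side buttons, 70 mm above its underside. z up; y from right to left button: squeeze along y, 56 mm over both at rest, 42 mm both fully in. It stands 8 mm up in a white charger 86 x 100 mm, 45 mm high, caught on both sides; 1.5 mm play; its foot is clear 40 mm higher.
- green_pack_left_button (a joint): Blue release button on the +y side of the green-lamp pack, 22 mm wide, 24 mm high: 0 out, 0.007 m fully in; springs out with 2 N (out) to 5 N (in). Its catch is free beyond 0.004; both must be in together to lift the pack. A grip of 20 to 40 N on the two presses them in and carries the pack.
- green_pack_right_button (a joint): The same on the -y side: 0 out, 0.007 m fully in.
- orange_pack_buttons (a point): The other battery pack: the same, in a like charger, but with an orange lamp; same point and axes. It stays where it is. Round both stand small things up to 120 mm tall; a rail runs round the trolley 65 mm up, its corner posts 110 mm; the next trolley, on the right, holds bottles up to 270 mm tall.
- tray_in (a point): Centre of the inner floor of an empty, fixed, open steel tray, 120 x 120 mm outside, walls 4 mm thick, rim 22 mm above the trolley; x and y run along its sides, z up. Its floor lies 4 mm above the trolley.

How it is judged (in metres and radians):
On the way, in this order (a step that is already met when the one before it is completed fails the run):
1. both blue buttons of the green-lamp pack are squeezed in while it is still in its charger (value of joint each of green_pack_left_button, green_pack_right_button above 0.004 m and distance of green_pack_buttons from where it was at the start of the episode below 0.012 m), for 0.1 s.
2. the pack is lifted clear of its charger (height (world z) of green_pack_buttons above 0.125 m), for 0.1 s.
3. the pack is lowered to the floor of the tray, upright, before the buttons are let go (x of green_pack_buttons in the frame of tray_in between -0.042 and 0.042 m and y of green_pack_buttons in the frame of tray_in between -0.042 and 0.042 m and z of green_pack_buttons in the frame of tray_in below 0.085 m and angle between green_pack_buttons's own z axis and vertical below 0.17 rad and value of joint each of green_pack_left_button, green_pack_right_button above 0.003 m), for 0.05 s.
At the end, for the whole second after the job is handed in: The green-lamp pack stands upright (within 10 degrees) on the floor of the steel tray, its middle within 42 mm of the tray's centre along each side, its buttons sprung out; the orange-lamp pack is still upright in its charger, within 12 mm of where it was (x of green_pack_buttons in the frame of tray_in between -0.042 and 0.042 m and y of green_pack_buttons in the frame of tray_in between -0.042 and 0.042 m and z of green_pack_buttons in the frame of tray_in between 0.06 and 0.078 m and angle between each of green_pack_buttons, orange_pack_buttons's own z axis and vertical below 0.17 rad and value of joint each of green_pack_left_button, green_pack_right_button below 0.003 m and distance of orange_pack_buttons from where it was at the start of the episode below 0.012 m); the robot touches nothing.
It fails at once if the orange-lamp pack is pulled from its charger (distance of orange_pack_buttons from where it was at the start of the episode above 0.03 m).
It also fails if it takes over 43 s, if anything falls off the work surface, if the arm or the gripper's body presses on something with over 40 N, if the wrist force passes 120 N, or if a joint passes its speed limit or range.

## Working session

There is one attempt and no reset: what is moved stays moved. The work goes in short steps, Python scripts to look and compute and a tool call to move; the robot and the scene stay as the last step left them, time stands still between calls to the robot, and variables do not carry over. Pictures are saved under pics/ and viewed, at most 10 in all, crops included, and the job is handed in when it is done.

Besides the shell and the picture viewer there is one more tool, called after "Call:" as name([rows], argument=value, ...), one row to a line, values as JSON. carry_out: Moves the arm, as the interface text tells. Shift numbers are shares of 0.4 m and turn numbers shares of pi/2 rad, none past 1 either way. Its arguments: {"type":"object","properties":{"targets":{"type":"array"},"grip_force":{"type":"number"}},"required":["targets"]}

```bash
mkdir -p pics; ls
python3 - <<'E'
from bench import sensors,get_image,camera_info,r
import cv2
print(sensors.state()); print(r.hold_point_z)
for n in("side","top","wrist"):
    print(n,camera_info(n)); cv2.imwrite(f"pics/{n}0.png",get_image(n))
E
```

```text
pics
{'time': 0.0, 'joint_pos': array([-1.33761516,  0.43525203,  0.02496943,  1.57411465, -0.01158055,
        1.13398055, -0.07509689]), 'qvel': array([-0.00207973, -0.00063978,  0.00018669, -0.00021472,  0.0020104 ,
       -0.00151283,  0.0015788 ]), 'joint_torque': array([-6.33342006e-04, -6.70472932e+01,  1.02503747e+00, -3.16222286e+01,
        1.55377836e-02,  1.25938689e-02, -3.77539561e-05]), 'ee_pos': array([205.83207656, 589.59419564, 230.50109729]), 'tool_rot': array([ 1.67130232e-01,  9.85934500e-01, -8.03183204e-04, -5.37005503e-05]), 'ft_force': array([-0.31525389, -0.36755606,  0.00407167]), 'moment': array([ 0.02811268, -0.00516074, -0.05245   ]), 'gripper_force': 0.0, 'finger_gap': 85.34537249709787}
-18.700000000000003
side {'vertical_fov': 48.41900591970002, 'cx': 326.8566745582438, 'cy': 240.9333332828888, 'k1': -0.14981586113552073, 'R': array([[ 0.89021151, -0.455221  , -0.01724255],
       [-0.21640218, -0.3892741 , -0.89534115],
       [ 0.40086602,  0.80077432, -0.4450471 ]]), 't': array([-478.04659488,  226.09064961,  571.67893712])}
top {'vertical_fov': 42.01064060428025, 'cx': 323.8461669023121, 'cy': 248.6936638275688, 'k1': -0.08346652731216661, 'R': array([[-5.99602887e-03, -9.99981872e-01,  5.51232798e-04],
       [-9.84588863e-01,  5.80737933e-03, -1.74788573e-01],
       [ 1.74782203e-01, -1.59077501e-03, -9.84605835e-01]]), 't': array([110.29771959, 585.52115874, 941.93392089])}
wrist {'vertical_fov': 69.15139574650908, 'cx': 324.62740399662516, 'cy': 233.43635662981148, 'k1': -0.015927033698901746, 'T_tool_cam': array([[ 1.29205469e-03, -9.66094861e-01, -2.58184140e-01,
         6.57241673e+01],
       [ 9.99999164e-01,  1.23750898e-03,  3.73774094e-04,
         6.10194835e-01],
       [-4.15960394e-05, -2.58184407e-01,  9.66095653e-01,
        -1.42448048e+02],
       [ 0.00000000e+00,  0.00000000e+00,  0.00000000e+00,
         1.00000000e+00]])}
```

View pics/top0.png

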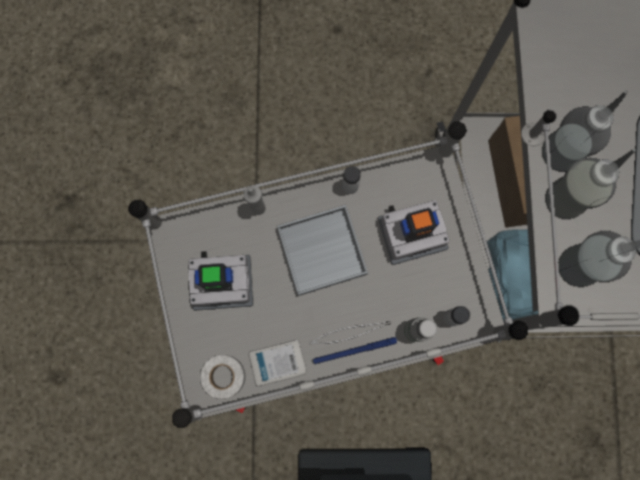

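View pics/side0.png

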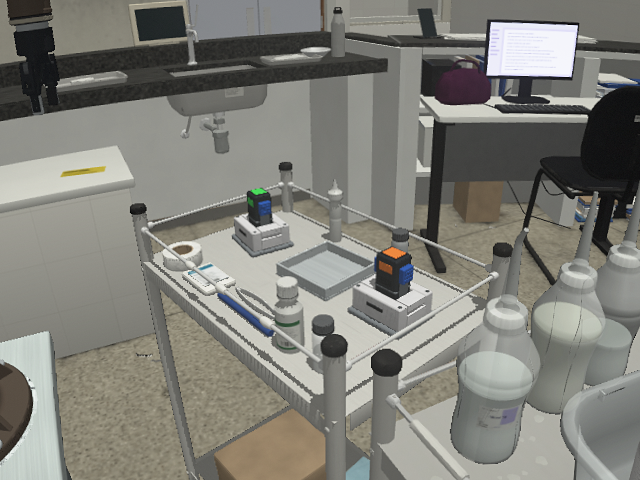

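The top view shows the green lamp at about (211,276), the orange lamp at (422,220), and the tray with corners near (277,228), (346,209), (366,271) and (297,294). The side view has the green lamp at about (259,190) and the orange one at (394,255).

```bash
cat > h.py <<'E'
import numpy as np, cv2
from scipy.spatial.transform import Rotation as Ro
from bench import sensors,get_image,camera_info
def cam(n,st=None):
    c=camera_info(n); f=240/np.tan(np.radians(c["vertical_fov"]/2))
    K=np.array([[f,0,c["cx"]],[0,f,c["cy"]],[0,0,1]]); D=np.array([c["k1"],0,0,0,0.])
    if n=="wrist":
        T=np.array(c["T_tool_cam"]); Rt=Ro.from_quat(st["tool_rot"]).as_matrix()
        Rw=Rt@T[:3,:3]; o=Rt@T[:3,3]+st["ee_pos"]
    else:
        Rw=np.array(c["R"]).T; o=-Rw@np.array(c["t"])
    return K,D,Rw,o
def rays(C,p):
    u=cv2.undistortPoints(np.array(p,float).reshape(-1,1,2),C[0],C[1]).reshape(-1,2)
    return np.c_[u,np.ones(len(u))]@C[2].T
def plane(C,p,z):
    d=rays(C,p); return C[3]+d*((z-C[3][2])/d[:,2])[:,None]
def tri(C1,p1,C2,p2):
    a=rays(C1,[p1])[0];b=rays(C2,[p2])[0]
    s=np.linalg.lstsq(np.c_[a,-b],C2[3]-C1[3],rcond=None)[0]
    P,Q=C1[3]+s[0]*a,C2[3]+s[1]*b
    return (P+Q)/2,np.linalg.norm(P-Q)
def blobs(im,lo,hi,amin=10):
    m=cv2.inRange(cv2.cvtColor(im,cv2.COLOR_BGR2HSV),lo,hi)
    n,_,s,c=cv2.connectedComponentsWithStats(m)
    return [(c[i].round(1).tolist(),int(s[i,4]),s[i,:4].tolist()) for i in range(1,n) if s[i,4]>=amin]
GR=((50,120,80),(75,255,255));OR=((5,150,120),(18,255,255));BL=((105,130,60),(125,255,255))
E
python3 - <<'E'
from h import *
I={n:cv2.imread(f"pics/{n}0.png") for n in("side","top")}
C={n:cam(n) for n in I}
for k,v in(("G",GR),("O",OR),("B",BL)):
    for n in I: print(k,n,blobs(I[n],*v))
g=[max(blobs(I[n],*GR),key=lambda b:b[1])[0] for n in("top","side")]
print(tri(C["top"],g[0],C["side"],g[1]))
o=[max(blobs(I[n],*OR),key=lambda b:b[1])[0] for n in("top","side")]
print(tri(C["top"],o[0],C["side"],o[1]))
print(plane(C["top"],[g[0],o[0]],103))
print(plane(C["top"],[(277,228),(346,209),(366,271),(297,294)],22))
E
```

```text
G side [([258.0, 191.2], 69, [250, 188, 17, 7]), ([250.2, 201.6], 32, [248, 197, 6, 10])]
G top [([210.5, 274.1], 280, [202, 266, 18, 17])]
O side [([393.7, 252.4], 153, [383, 247, 23, 12]), ([385.2, 266.9], 92, [379, 261, 13, 13])]
O top [([421.6, 219.6], 246, [412, 211, 20, 18])]
B side [([622.2, 84.1], 105, [603, 79, 37, 9]), ([264.4, 207.1], 164, [258, 200, 13, 16]), ([628.8, 210.3], 11, [627, 209, 5, 4]), ([578.4, 219.4], 18, [575, 216, 10, 6]), ([375.0, 264.0], 13, [375, 258, 1, 13]), ([405.6, 273.7], 225, [399, 264, 14, 21]), ([243.1, 311.9], 294, [218, 294, 53, 40])]
B top [([435.0, 218.0], 31, [433, 213, 5, 11]), ([405.4, 226.6], 69, [402, 220, 8, 14]), ([228.1, 274.6], 83, [225, 268, 7, 14]), ([196.7, 277.1], 45, [195, 271, 4, 13]), ([367.1, 347.1], 171, [332, 339, 63, 19]), ([323.5, 358.3], 22, [316, 356, 15, 5])]
(array([539.87912033, 277.06655576, 102.24373867]), np.float64(0.8838402968791333))
(array([621.48405565, -42.337956  , 102.79292251]), np.float64(0.6799588054707465))
[[539.35000007 277.05281377 103.        ]
 [621.12357254 -42.14382979 103.        ]]
[[626.50055321 183.75767114  22.        ]
 [657.98798963  69.65974236  22.        ]
 [554.12429609  38.36293173  22.        ]
 [517.23725716 150.6358119   22.        ]]
```

Call:
carry_out([
  [-1,0.105,-0.1,0,0,0,0.03],
  [-1,0.21,-0.2,0,0,0,0.06],
  [-1,0.315,-0.3,0,0,0,0.1],
  [-1,0.42,-0.4,0,0,0,0.14],
  [-1,0.525,-0.5,-0.02,0,0,0.18],
  [-1,0.63,-0.6,-0.04,0,0,0.22],
  [-1,0.735,-0.7,-0.07,0,0,0.26],
  [-1,0.835,-0.7825,-0.1,0,0,0.26],
  [-1,0.835,-0.7825,-0.1,0,0,0.26],
  [-1,0.835,-0.7825,-0.1,0,0,0.26],
  [-1,0.835,-0.7825,-0.1,0,0,0.26],
], grip_force=30)

```text
time: 1.52
ee_pos: [538.9, 278.7, 191.5]
tool_rot: [-0.037, 0.999, 0.0, -0.0]
ft_force: [-0.2, 0.6, 0.1]
finger_gap: 85.2
gripper_force: 0.0
```

```bash
cat > w.py <<'E'
from h import *
import sys,pickle
st=sensors.state(); im=get_image("wrist")
pickle.dump((st,im),open(sys.argv[1]+".pkl","wb")); cv2.imwrite(f"pics/{sys.argv[1]}.png",im)
C=cam("wrist",st); Rt=Ro.from_quat(st["tool_rot"]).as_matrix()
print(st["time"],st["ee_pos"],"yaw",np.arctan2(-Rt[0,1],Rt[1,1]),"zaxis",Rt[:,2],st["ft_force"])
for b in blobs(im,*GR,100): print("G",b,plane(C,[b[0]],102))
for b in blobs(im,*BL,100): print("B",b,plane(C,[b[0]],90))
E
python3 w.py w1
```

```text
1.525 [538.94390196 278.68688893 191.52990811] yaw 0.07493358177984907 zaxis [-2.94644699e-04  8.59124257e-04 -9.99999588e-01] [-0.22779645  0.59962974  0.07111316]
G ([322.9, 238.0], 1010, [304, 224, 37, 31]) [[538.77457525 278.41352729 102.        ]]
B ([78.1, 67.1], 1957, [3, 46, 156, 42]) [[439.26029611 111.44943287  90.        ]]
```

View pics/w1.png

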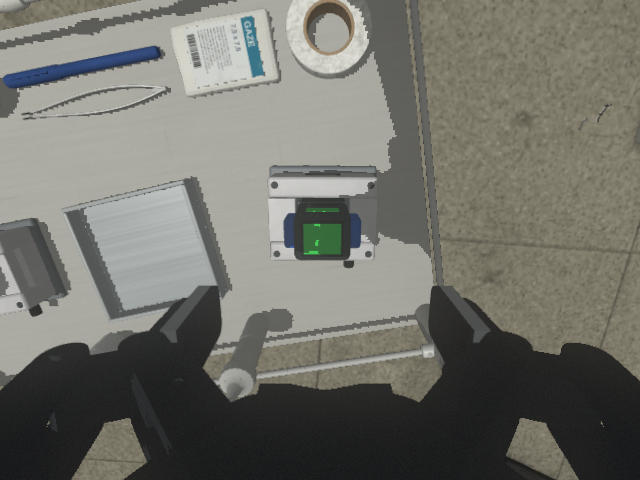

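The wrist view shows the green pack at about (322,238), its buttons at x≈290 and 354, with the charger edges parallel to the image. The tray's rim corners are near (64,210), (186,179), (229,290) and (110,319).

Run:
```python
from h import *
import pickle
st,im=pickle.load(open("w1.pkl","rb")); C=cam("wrist",st)
for b in blobs(im,(105,100,30),(130,255,255),60): print(b,plane(C,[b[0]],85)[0])
p=plane(C,[(64,210),(186,179),(229,290),(110,319)],22);print(p,p.mean(0))
ch=plane(C,[(270,194),(376,194),(271,260),(375,260)],45);print(ch)
m=(cv2.cvtColor(im,cv2.COLOR_BGR2GRAY)<70)[196:264,285:362].astype(np.uint8)
print([''.join('.#'[v] for v in r[::2]) for r in m[::4]])
```

```text
([78.6, 67.1], 2056, [3, 46, 157, 42]) [438.53313951 108.44706517  85.        ]
([355.1, 230.2], 301, [350, 214, 11, 33]) [535.77861326 301.97535946  85.        ]
[[552.6505533   40.74245743  22.        ]
 [515.9701141  153.92948289  22.        ]
 [620.4255961  192.85990563  22.        ]
 [661.21392102  73.98837274  22.        ]] [587.56504613 115.38005467  22.        ]
[[520.1049403  232.56647546  45.        ]
 [513.39033927 320.74202483  45.        ]
 [578.21120732 235.52715978  45.        ]
 [571.30570381 326.50263225  45.        ]]
['.......................................', '........######################.........', '.......########################........', '.......####................#####.......', '......##########################.......', '.####################################..', '######################################.', '#########...................##########.', '#########...................##########.', '#########...................##########.', '...######...................##########.', '##.######...................##########.', '..#######...................##########.', '.....#####..................#####......', '.....#..#...................#####......', '......#.########################.......', '.......................................']
```

Call:
carry_out([
  [-1,0,0,-0.08,0,0,0],
  [-1,0,0,-0.16,0,0,0],
  [-1,0,0,-0.23,0,0,0],
  [-1,0,0,-0.29,0,0,0],
  [-1,0,0,-0.336,0,0,0],
  [-1,0,0,-0.336,0,0,0],
  [-1,0,0,-0.336,0,0,0],
])

```text
time: 2.45
ee_pos: [540.4, 277.6, 57.8]
tool_rot: [-0.036, 0.999, 0.0, 0.001]
ft_force: [-0.2, -0.2, 0.6]
finger_gap: 85.6
gripper_force: 0.0
```

```bash
python3 w.py w2
```

```text
2.45 [540.40781477 277.62714031  57.78556841] yaw 0.07286622768402876 zaxis [ 1.03120661e-03  7.25815035e-04 -9.99999205e-01] [-0.1716983  -0.22134907  0.58448534]
G ([322.8, 279.1], 1016, [288, 272, 71, 15]) [[515.51249307 275.98983876 102.        ]]
G ([322.3, 348.7], 4979, [281, 319, 84, 61]) [[539.4597215  277.57436111 102.        ]]
B ([390.2, 313.4], 1212, [375, 277, 27, 75]) [[531.59727755 300.74683348  90.        ]]
B ([257.7, 335.1], 148, [250, 316, 13, 36]) [[543.55539262 254.7426693   90.        ]]
```

View pics/w2.png

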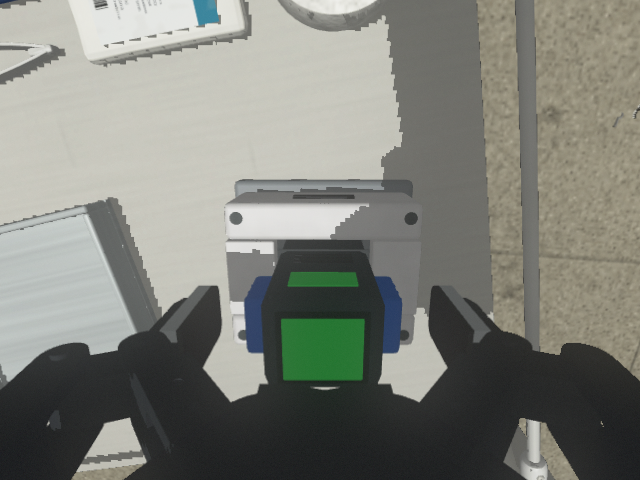

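The pack sits centred between the open pads, with its lamp at (322,349) and its buttons at x≈258 and 390. I'll close now.

Call:
carry_out([
  [0.2,0,0,0,0,0,0],
  [0.6,0,0,0,0,0,0],
  [1,0,0,0,0,0,0],
  [1,0,0,0,0,0,0],
  [1,0,0,0,0,0,0],
  [1,0,0,0,0,0,0],
  [1,0,0,0,0,0,0],
  [1,0,0,0,0,0,0],
], grip_force=30)

```text
time: 3.5
ee_pos: [540.8, 277.1, 57.9]
tool_rot: [-0.036, 0.999, 0.0, 0.001]
ft_force: [0.1, -1.4, 7.6]
finger_gap: 39.8
gripper_force: 31.3
```

Call:
carry_out([
  [1,0,0,0.02,0,0,0],
  [1,0,0,0.05,0,0,0],
  [1,0,0,0.08,0,0,0],
  [1,0,0,0.11,0,0,0],
  [1,0,0,0.14,0,0,0],
  [1,0,0,0.18,0,0,0],
  [1,0,0,0.23,0,0,0],
  [1,0,0,0.275,0,0,0],
  [1,0,0,0.275,0,0,0],
  [1,0,0,0.275,0,0,0],
])

```text
time: 4.75
ee_pos: [539.7, 276.9, 166.5]
tool_rot: [-0.036, 0.999, -0.0, -0.0]
ft_force: [0.1, 0.1, -1.9]
finger_gap: 39.6
gripper_force: 30.6
```

```bash
python3 w.py w3
python3 - <<'E'
from h import *
cv2.imwrite("pics/s3.png",get_image("side"));t=get_image("top");cv2.imwrite("pics/t3.png",t)
cv2.imwrite("pics/t3c.png",cv2.resize(t[190:320,170:460],None,fx=2.7,fy=2.7,interpolation=cv2.INTER_CUBIC))
E
```

```text
4.75 [539.6555726  276.92518424 166.5266722 ] yaw 0.07254769598342438 zaxis [-5.46472055e-04 -2.87955552e-04 -9.99999809e-01] [ 0.12375629  0.09100024 -1.89254415]
G ([324.5, 278.6], 947, [290, 272, 70, 14]) [[559.18682976 279.11952159 102.        ]]
G ([324.5, 348.6], 4987, [283, 318, 84, 62]) [[609.8356282  282.86124804 102.        ]]
B ([69.0, 58.9], 2060, [0, 38, 147, 44]) [[438.98523169 121.46263586  90.        ]]
```

View pics/w3.png

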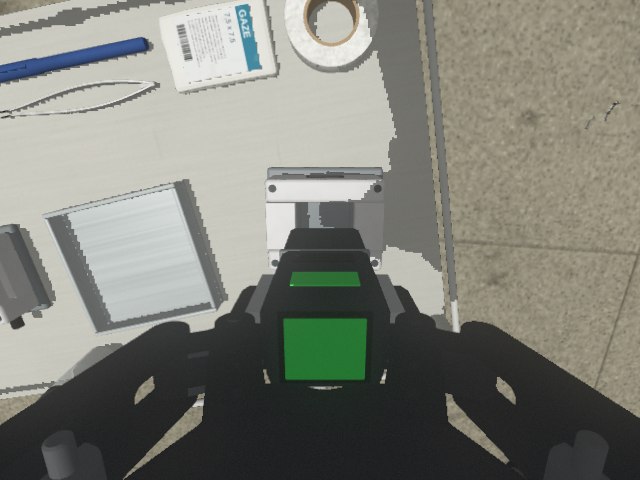

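The wrist view shows the pack held clear of its charger, with the lamp still at (324,349). The tray's rim corners are now near (45,214), (176,183), (218,307) and (98,333).

Run:
```python
from h import *
import pickle
st,im=pickle.load(open("w3.pkl","rb")); C=cam("wrist",st)
p=plane(C,[(45,214),(176,183),(218,307),(98,333)],22);print(p.round(1),p.mean(0),np.linalg.norm(p-np.roll(p,-1,0),axis=1))
d=p[1]-p[0];print("yaw",np.arctan2(-d[0],d[1]))
```

```text
[[551.2  40.5  22. ]
 [516.9 153.3  22. ]
 [626.7 187.3  22. ]
 [662.   75.1  22. ]] [589.19891303 114.07364876  22.        ] [117.9006789  114.92950762 117.65439286 116.106343  ]
yaw 0.2954452782615064
```

View pics/t3c.png

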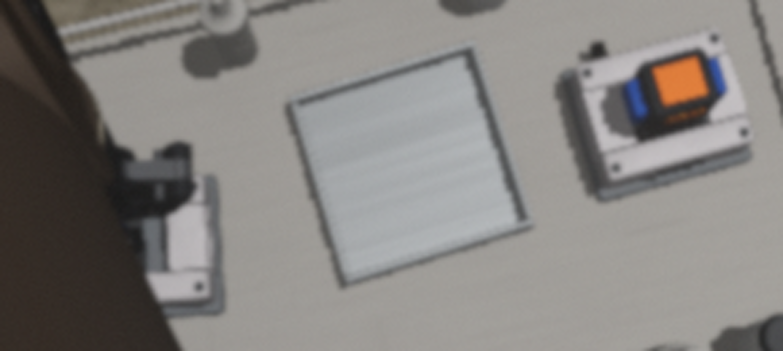

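The top crop shows tray rim corners giving the same centre to within a few mm; I'll use (589, 112). I'll move across and then lower to about 10 mm above the floor.

Call:
carry_out([
  [1,0.02,-0.07,0,0,0,0],
  [1,0.045,-0.15,0,0,0,0],
  [1,0.07,-0.23,0,0,0,0],
  [1,0.095,-0.31,0,0,0,0],
  [1,0.115,-0.38,0,0,0,0],
  [1,0.123,-0.412,0,0,0,0],
  [1,0.123,-0.412,0,0,0,0],
  [1,0.123,-0.412,-0.06,0,0,0],
  [1,0.123,-0.412,-0.13,0,0,0],
  [1,0.123,-0.412,-0.19,0,0,0],
  [1,0.123,-0.412,-0.235,0,0,0],
  [1,0.123,-0.412,-0.255,0,0,0],
  [1,0.123,-0.412,-0.255,0,0,0],
  [1,0.123,-0.412,-0.255,0,0,0],
])

```text
time: 6.65
ee_pos: [589.8, 112.5, 65.7]
tool_rot: [-0.036, 0.999, 0.0, 0.001]
ft_force: [0.7, -0.7, -1.0]
finger_gap: 39.5
gripper_force: 30.7
```

```bash
python3 w.py w4
python3 - <<'E'
from h import *
t=get_image("side")
cv2.imwrite("pics/s4c.png",cv2.resize(t[150:350,220:460],None,fx=3,fy=3,interpolation=cv2.INTER_CUBIC))
E
```

```text
6.65 [589.78403777 112.5334927   65.73460157] yaw 0.07258278178086532 zaxis [ 1.32002986e-03  4.40704641e-04 -9.99999032e-01] [ 0.68773369 -0.73783482 -0.99548295]
G ([324.7, 278.6], 955, [289, 272, 72, 14]) [[567.94132088 111.7278799  102.        ]]
G ([324.6, 348.2], 5061, [283, 318, 84, 62]) [[593.79648327 113.6080186  102.        ]]
B ([16.5, 336.7], 2072, [0, 304, 42, 72]) [[605.98997521  -5.13096417  90.        ]]
```

View pics/s4c.png

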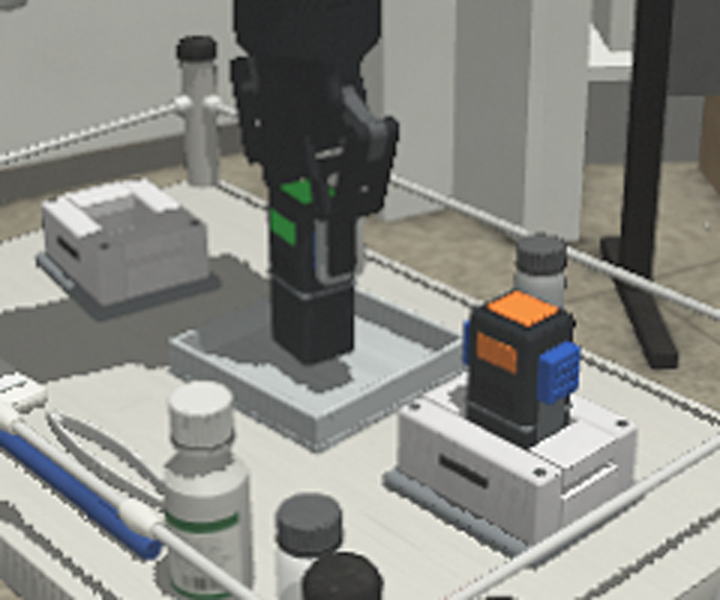

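The side crop shows the pack upright inside the tray, just above the floor at crop (313,350). I'll lower it slowly.

Call:
carry_out([
  [1,0,0,-0.008,0,0,0],
  [1,0,0,-0.016,0,0,0],
  [1,0,0,-0.022,0,0,0],
  [1,0,0,-0.026,0,0,0],
  [1,0,0,-0.029,0,0,0],
  [1,0,0,-0.029,0,0,0],
  [1,0,0,-0.029,0,0,0],
  [1,0,0,-0.029,0,0,0],
])

```text
time: 7.75
ee_pos: [589.2, 112.3, 53.9]
tool_rot: [-0.036, 0.999, 0.0, 0.0]
ft_force: [-1.9, -0.7, 5.2]
finger_gap: 39.5
gripper_force: 31.4
```

Call:
carry_out([
  [1,0,0,-0.001,0,0,0],
  [1,0,0,-0.001,0,0,0],
  [0,0,0,0,0,0,0],
  [-0.5,0,0,0,0,0,0],
  [-1,0,0,0,0,0,0],
  [-1,0,0,0,0,0,0],
  [-1,0,0,0,0,0,0],
  [-1,0,0,0,0,0,0],
  [-1,0,0,0,0,0,0],
])

```text
time: 8.88
ee_pos: [589.2, 112.3, 53.3]
tool_rot: [-0.036, 0.999, 0.0, 0.0]
ft_force: [-0.1, -0.6, -0.2]
finger_gap: 85.7
gripper_force: 0.0
```

```bash
python3 w.py w5
```

```text
8.875 [589.1975069  112.28088605  53.34274384] yaw 0.07251093984269592 zaxis [ 4.63774516e-05  3.46604458e-05 -9.99999998e-01] [-0.10078501 -0.61639707 -0.16110242]
G ([324.1, 278.7], 969, [289, 272, 72, 15]) [[562.3728943  110.93685701 102.        ]]
G ([324.3, 349.2], 5083, [283, 319, 84, 62]) [[585.50878641 112.69955899 102.        ]]
B ([392.3, 313.6], 1222, [377, 277, 27, 75]) [[578.16642524 135.04014805  90.        ]]
B ([255.5, 324.2], 827, [247, 292, 20, 61]) [[585.51168434  89.33469467  90.        ]]
B ([10.1, 349.8], 1165, [0, 319, 29, 63]) [[602.3531593    3.34465481  90.        ]]
```

Buttons have sprung out and the pack is standing. I'll retreat straight up.

Call:
carry_out([
  [-1,0,0,0.04,0,0,0],
  [-1,0,0,0.1,0,0,0],
  [-1,0,0,0.2,0,0,0],
  [-1,0,0,0.3,0,0,0],
  [-1,0,0,0.4,0,0,0],
  [-1,0,0,0.4,0,0,0],
  [-1,0,0,0.4,0,0,0],
])

```text
time: 9.8
ee_pos: [588.9, 112.2, 213.6]
tool_rot: [-0.036, 0.999, 0.0, 0.0]
ft_force: [0.6, -0.2, -0.3]
finger_gap: 85.8
gripper_force: 0.0
```

```bash
python3 w.py w6
python3 - <<'E'
from h import *
t=get_image("side")
for k in(GR,OR):print(blobs(t,*k))
cv2.imwrite("pics/s6c.png",cv2.resize(t[150:350,220:460],None,fx=3,fy=3,interpolation=cv2.INTER_CUBIC))
E
```

```text
9.8 [588.88586171 112.23480231 213.60644465] yaw 0.07250976835019993 zaxis [ 1.95778583e-04  1.69856110e-04 -9.99999966e-01] [ 0.63843546 -0.18688534 -0.32608056]
G ([324.8, 227.2], 891, [308, 214, 34, 28]) [[586.45159697 113.07168776 102.        ]]
B ([272.0, 25.9], 1692, [201, 6, 153, 40]) [[450.25311219  66.69662188  90.        ]]
B ([159.8, 245.4], 216, [153, 233, 15, 26]) [[614.10513038 -17.37675053  90.        ]]
[([322.9, 220.3], 95, [314, 217, 19, 8]), ([313.6, 232.1], 55, [310, 227, 8, 12])]
[([393.7, 252.4], 153, [383, 247, 23, 12]), ([385.1, 266.9], 98, [379, 261, 13, 13])]
```

View pics/s6c.png

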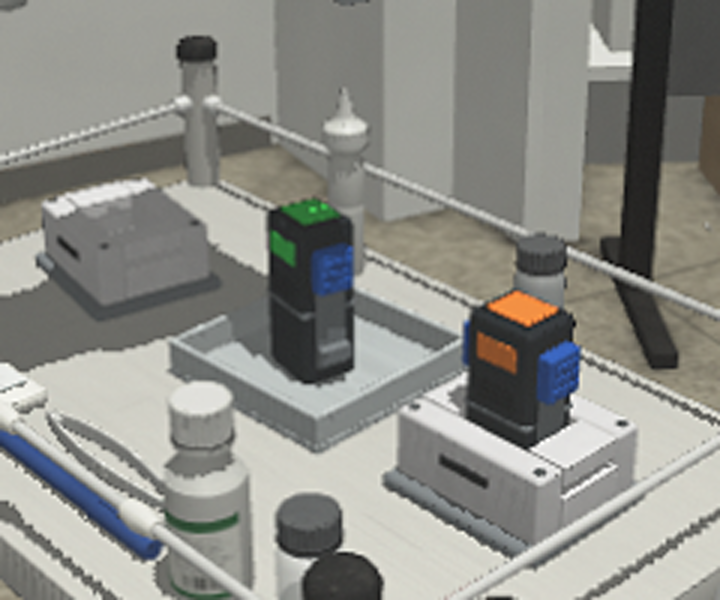

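The green pack stands upright in the tray with its buttons out, at crop (313,290). The orange pack hasn't moved, and the gripper is clear of everything.

```bash
python3 -c "
from bench import ticket
print(ticket.job_done())"
```

```text
the job is handed in; nothing more can be done
None
```

The green-lamp pack stands upright in the steel tray with its buttons sprung out, the orange-lamp pack is still in its charger, and the job was handed in at about 10 s (no verdict was returned).

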